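# Find the tired price-tag clip

### The job

One of the three spring clips that hold up the round wooden price tags has a tired spring: lift the tags straight up, one after another, until you find it - a sound clip comes up hanging on its tag and must be set down again where it stood, but the tired one lets its tag slip out. Stand the slipped tag on edge in the groove of the wooden cradle, letting it settle before you let go, and set the tired clip upright in the shallow wooden mending tray. The two sound clips stay standing in their places with their tags in their jaws, and the wares round about are left alone.

Things in the scene. Friction and masses are not known exactly. Their poses are not given: they have to be found in the camera images.
- clip_a: one of three like spring clips (a, b, c stand in any order; only a lift tells which is tired): pale wooden jumbo peg, 106 mm tall, on a round weighted foot 62 mm across, 18 mm high. About 0.28 kg. Origin: centre of the foot's underside; z up; x: normal of the tag it holds. Legs 26 mm wide (y): fixed leg x 4 to 14 mm; rocking leg x -17 to -8 mm, jaw pad to -4 mm at z 84 to 104 mm
- clip_b: a second clip, same shape and axes as clip_a. Of all three: the rocking leg turns on a spring coil along y (x -7, z 58 mm; ends at y +-16 mm, wire below z 81 mm); its tail slants down to x -27 mm. With no tag it swings shut: legs then 24 mm thick (x) at the top. An empty clip can be carried from above by the legs' sides (26 mm, across y) at z 82 to 100 mm
- clip_c: a third clip, same shape and axes as clip_a. Of all three: a sound spring presses the tag with about 8 N, so the whole clip (about 2.7 N) hangs on when its tag is lifted; the one tired spring presses with about 0.7 N, so its tag slides up and out under about 1 N while the clip stays standing
- clip_a_mouth (a point): where the middle of a tag lies that is properly held by clip_a: 125 mm above the clip's underside, on its axis
- clip_b_mouth (a point): where the middle of a tag lies that is properly held by clip_b: 125 mm above the clip's underside, on its axis
- clip_c_mouth (a point): where the middle of a tag lies that is properly held by clip_c: 125 mm above the clip's underside, on its axis
- tag_a: round wooden price tag on edge in the jaws of clip_a at the start: blank wood slice 90 mm across, 8 mm thick, bark rim, 0.036 kg. Origin: its middle; x: its axis, square to its faces. In the clip its middle is 125 mm and its top 170 mm above the clip's underside, its lowest 24 mm in the jaws (pull over 26 mm to free it). Grip it across the 8 mm, above its middle
- tag_b: a second round price tag like tag_a, in the jaws of clip_b at the start
- tag_c: a third round price tag like tag_a, in the jaws of clip_c at the start
- cradle: fixed wooden cradle, 52 (x) by 108 (y) by 46 mm high, with a groove along y for one tag: 12 mm wide, chamfered above z 33 mm to 22 mm at the top. The groove's floor dips in the middle (two 25 degree slopes meeting at z 8 mm), so a tag settles to the middle. Origin: centre of the underside; x: square to the groove
- cradle_seat (a point): where the middle of a tag lies when settled in the groove: 57.7 mm above the cradle's underside, over its centre; the tag's axis is then along the cradle's x (either way round), its top 103 mm above the underside
- mending_tray: fixed shallow orange-brown wooden tray, 85 (x) by 190 (y) by 21 mm high, inner floor 5 mm above the underside, inside 76 by 180 mm, empty at the start. Origin: centre of the underside; long side along y
- figure_pair: bystander: black carved pair of people on an oval foot, 45 x 65 x 130 mm tall, loose, between cradle and tray; origin under its centre
- stool: bystander: miniature stool with black seat, 68 mm across, 58 mm tall, loose, at the left; origin under its centre
- figure_tall: bystander: slender black carved pair, one with raised arms, 45 x 65 x 164 mm tall on an oval foot, loose, alone by the right edge; origin under its centre

How it is judged:
On the way:
1. the tag of the tired clip has been drawn out of its jaws ((distance between tag_a and clip_a_mouth above 0.05 m or distance between tag_b and clip_b_mouth above 0.05 m or distance between tag_c and clip_c_mouth above 0.05 m)), for 0.1 s.
At the end, for the whole second after the job is handed in: Slipped tag at rest in the groove (10 mm, 0.25 rad); its clip upright (0.12 rad) on the tray floor inside the walls; the sound clips upright (0.12 rad) within 30 mm of where they stood, their tags in the jaws within 12 mm of the proper place; all at rest (((distance of each of clip_b, clip_c from where it was at the start of the episode below 0.03 m and angle between each of clip_b, clip_c, clip_a's own z axis and vertical below 0.12 rad and distance between tag_b and clip_b_mouth below 0.012 m and distance between tag_c and clip_c_mouth below 0.012 m and distance between tag_a and cradle_seat below 0.01 m and angle between the x axis of tag_a and the x axis of cradle, either way round below 0.25 rad and x of clip_a in the frame of mending_tray between -0.012 and 0.012 m and y of clip_a in the frame of mending_tray between -0.062 and 0.062 m and z of clip_a in the frame of mending_tray below 0.009 m) or (distance of each of clip_a, clip_c from where it was at the start of the episode below 0.03 m and angle between each of clip_a, clip_c, clip_b's own z axis and vertical below 0.12 rad and distance between tag_a and clip_a_mouth below 0.012 m and distance between tag_c and clip_c_mouth below 0.012 m and distance between tag_b and cradle_seat below 0.01 m and angle between the x axis of tag_b and the x axis of cradle, either way round below 0.25 rad and x of clip_b in the frame of mending_tray between -0.012 and 0.012 m and y of clip_b in the frame of mending_tray between -0.062 and 0.062 m and z of clip_b in the frame of mending_tray below 0.009 m) or (distance of each of clip_a, clip_b from where it was at the start of the episode below 0.03 m and angle between each of clip_a, clip_b, clip_c's own z axis and vertical below 0.12 rad and distance between tag_a and clip_a_mouth below 0.012 m and distance between tag_b and clip_b_mouth below 0.012 m and distance between tag_c and cradle_seat below 0.01 m and angle between the x axis of tag_c and the x axis of cradle, either way round below 0.25 rad and x of clip_c in the frame of mending_tray between -0.012 and 0.012 m and y of clip_c in the frame of mending_tray between -0.062 and 0.062 m and z of clip_c in the frame of mending_tray below 0.009 m)) and linear speed of each of tag_a, clip_a, tag_b, clip_b, tag_c, clip_c below 0.03 m/s); the robot touches nothing.
It fails at once if a second tag is pulled out of its clip ((distance between tag_a and clip_a_mouth above 0.03 m and distance between tag_b and clip_b_mouth above 0.03 m) or (distance between tag_a and clip_a_mouth above 0.03 m and distance between tag_c and clip_c_mouth above 0.03 m) or (distance between tag_b and clip_b_mouth above 0.03 m and distance between tag_c and clip_c_mouth above 0.03 m)).
It fails at once if a clip is knocked over (angle between any of clip_a, clip_b, clip_c's own z axis and vertical above 0.8 rad).
It fails at once if the slipped tag is let fall instead of being set down ((distance between tag_a and clip_a_mouth above 0.03 m and linear speed of tag_a above 0.5 m/s and not (contact force between the fingers and tag_a above 0.05 N)) or (distance between tag_b and clip_b_mouth above 0.03 m and linear speed of tag_b above 0.5 m/s and not (contact force between the fingers and tag_b above 0.05 N)) or (distance between tag_c and clip_c_mouth above 0.03 m and linear speed of tag_c above 0.5 m/s and not (contact force between the fingers and tag_c above 0.05 N))).
It fails at once if a bystander (one of the two loose carved pairs, the stool) is pushed 30 mm or more (distance of any of figure_pair, stool, figure_tall from where it was at the start of the episode above 0.03 m).
It also fails if it takes over 70 s, if anything falls off the work surface, if the arm or the gripper's body presses on something with over 40 N, if the wrist force passes 120 N, or if a joint passes its speed limit or range.

### The arm

A 7-joint arm with a two-finger parallel gripper is mounted at the origin on the work surface; the furniture and walls round the work are solid. World frame = base frame: x ahead of the robot, y to its left, z up, the work surface at z = 0. Lengths are in m, angles in rad, forces in N, time in s.
With the tool pointing down it reaches from about 0.4 to 0.85 m from the base axis. Payload 10.4 kg.
Tool frame: the origin (TCP) lies on the centre line of the jaws, within the pads' length; the fingertips stand 25 mm ahead of it and the grasp point (between the pads) lies 6 mm ahead of it (env.tcp_to_tips is the distance from the TCP to the fingertips, in m); z points along the fingers, y is the line along which they close (so a half turn about z gives the same grasp; the last joint's range is limited). The gripper opens to 85 mm and grips with 20 to 120 N. Pads are 22 mm wide; open, the fingers measure 114 mm over their backs; the gripper's body (76 mm by 85 mm) begins 54 mm behind the grasp point. The pads swing forward as they close: fully open they stand 13 mm farther back than shut.
Start: joints at [-1.314, 0.332, -0.065, 1.46, 0.022, 1.35, -0.088], TCP at [0.173, 0.601, 0.256] pointing down, gripper open.
Joint ranges: [-2.6, 2.6], [-0.5, 2.12], [-1.47, 1.34], [0.16, 2.42], [-1.27, 4.41], [0.06, 2.06], [-2.6, 2.6]. Speed limits (rad/s): [2.22, 2.22, 2.79, 2.79, 3.14, 3.14, 3.14].

### API

Orientations are given as a rotation vector (axis times angle).
In Python, from bench import monitor, get_image, ticket, env gives the robot as it stands.
- The arm moves only by the tool send_rows, never from a script. Its argument "deltas" is a list of rows, each a list of 3 entries, a list of its own where there are three numbers: the turn, a rotation vector about the tool's x, y, z in degrees, then the shift along the tool's x, y, z in cm, then the gripper's target within -1 to 1 (shut at 1, half-way at 0, fully open at -1). In form: [[[rx, ry, rz], [dx, dy, dz], fingers], ...]. A call has 1 to 5 rows; each row shifts and turns the commanded pose from where the row before left it, along the tool's axes as they then stand; what a row does not reach is not made up. A row lasts 1/8 s, in which the tool goes at most 62.5 mm and 10.7 degrees, less where a joint would pass 70% of its speed; a pose out of reach is approached as far as the arm can. A call is refused whole if a number of a shift passes 6.25 or a number of a turn 10.7, either way. A call with a gripper value outside its range is refused whole. The fingers move at their own pace and stop on an object; "force" is the grip in N (left out, the last holds). Time passes only in rows, so rows that do not move let the fingers close. It gives the time, the measured TCP pose, the force, the opening and the grip force at its end, in the units of the state.
- monitor.observe(): the state, without advancing time (a new reading comes with each control period).
- get_image(name): name is "scene" or "side" or "wrist"; returns a dict with "color" (420x560x3 uint8, blue, green, red), "fx", "fy", "cx", "cy" (pixels), "R" (3x3) and "t" (3): a world point X has camera coordinates R X + t. Camera axes: x right, y down, z forward; pixel columns grow to the right and rows downward; lengths in m; the calibration is good to about 2 mm. A picture is of the moment at which its call begins. There is no depth.
- ticket.close_job(): hands the job in; it is judged then, once.
The state is a dict: "time": time; "joint_pos": joint angles; "qvel": joint speeds; "joint_efforts": joint torques, N m; "position": TCP position; "eef_rot": TCP orientation; "force": force on the tool from outside, world axes, zero at the start; "moment": the same for the moment, N m; "opening": opening from 0.0 (shut) to 1.0 (fully open); "grasp_force": force on a finger pad.
Only numpy, scipy, OpenCV 4.12 (cv2) and the standard library are available. Lean on these libraries where they do the work, as an engineer would, in place of code of your own. Each camera call takes 0.05 s, during which the arm holds its last target. There are 200 camera calls.

## Working session

There is one attempt and no reset: what is moved stays moved. The work goes in short steps, Python scripts to look and compute and a tool call to move; the robot and the scene stay as the last step left them, time stands still between calls to the robot, and variables do not carry over. Pictures are saved under pics/ and viewed, at most 10 in all, crops included, and the job is handed in when it is done.

Besides the shell and the picture viewer there is one more tool, called after "Call:" as name(argument=value, ...) on one line, values as JSON. send_rows: Moves the arm, as the interface text tells. Its arguments: {"type":"object","properties":{"deltas":{"type":"array"},"force":{"type":"number"}},"required":["deltas"]}

```bash
mkdir -p pics
python3 - <<'E'
from bench import monitor,get_image
import cv2,json,numpy as np
for n in("scene","side"):
    d=get_image(n);cv2.imwrite(f"pics/{n}0.png",d["color"])
    print(n,d["fx"],d["fy"],d["cx"],d["cy"],np.round(d["R"],4).tolist(),np.round(d["t"],4).tolist())
s=monitor.observe();print({k:np.round(v,3).tolist() for k,v in s.items()})
E
```

```text
scene 381.30377127000804 381.30377127000804 283.3275093806588 214.31038594652085 [[0.4376, -0.8989, -0.0218], [-0.503, -0.2246, -0.8346], [0.7453, 0.3762, -0.5504]] [-0.2034, 0.3443, 0.932]
side 381.0694249965444 381.0694249965444 284.65060966715123 207.7224268364347 [[-0.9621, -0.2721, 0.0207], [-0.1905, 0.6154, -0.7649], [0.1954, -0.7398, -0.6439]] [0.4799, 0.1767, 1.3155]
{'time': 0.1, 'joint_pos': [-1.314, 0.333, -0.065, 1.461, 0.022, 1.35, -0.088], 'qvel': [-0.001, -0.003, 0.0, -0.002, -0.001, -0.001, 0.0], 'joint_efforts': [0.001, -62.674, 0.049, -39.242, 0.016, 0.007, 0.0], 'position': [0.172, 0.6, 0.256], 'eef_rot': [-0.438, -3.111, 0.002], 'force': [0.578, -0.482, -0.308], 'moment': [0.063, -0.019, 0.039], 'grasp_force': 0.0, 'opening': 1.003}
```

View pics/scene0.png

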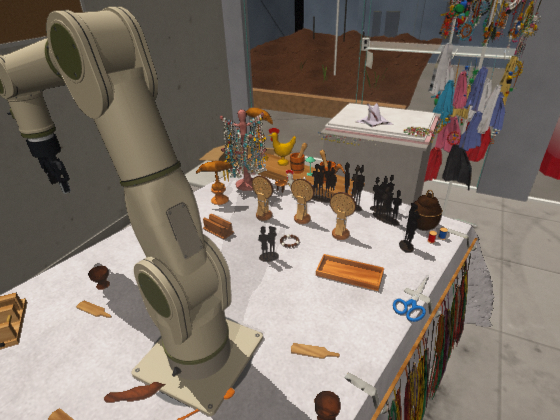

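View pics/side0.png

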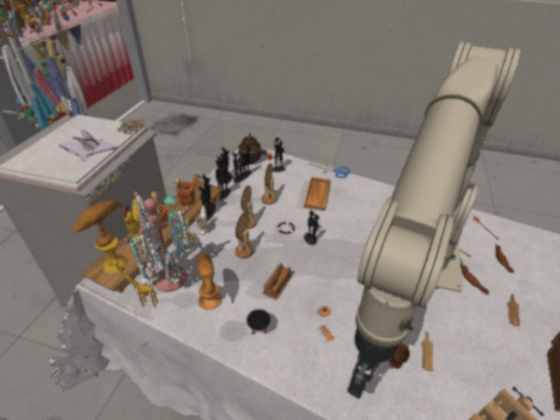

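The scene view shows three clips with tags at about (263,200), (302,200) and (341,215). The cradle is at (218,227), the tray at (350,273), figure_pair at (268,243) and figure_tall at (410,230). Next I'll zoom in to measure.

Run:
```python
import cv2
a=cv2.imread("pics/scene0.png")[165:295,190:430]
cv2.imwrite("pics/sc.png",cv2.resize(a,None,fx=3.3,fy=3.3,interpolation=cv2.INTER_CUBIC))
b=cv2.imread("pics/side0.png")[145:345,200:350]
cv2.imwrite("pics/sd.png",cv2.resize(b,None,fx=3,fy=3,interpolation=cv2.INTER_CUBIC))
```

```text
(no output)
```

View pics/sc.png

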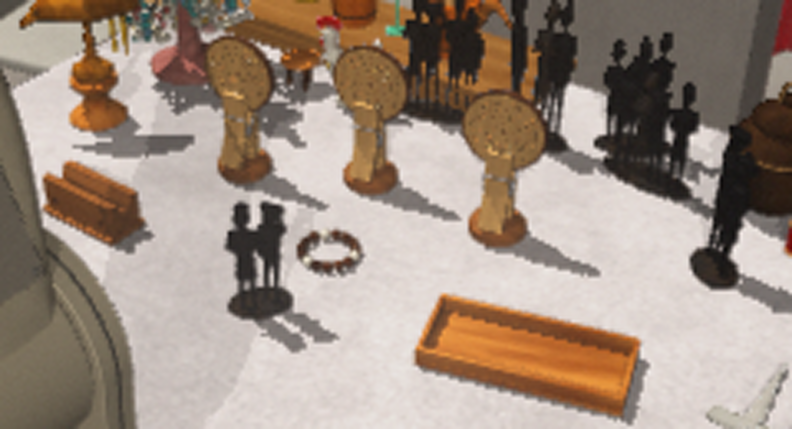

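View pics/sd.png

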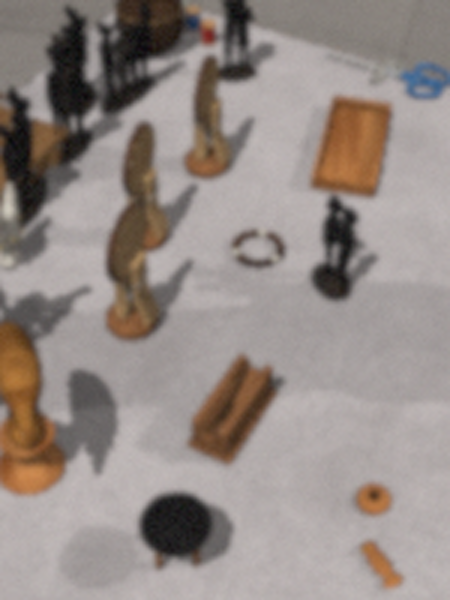

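Tags in the scene crop are at (239,75), (370,85) and (504,131), seen nearly face-on. In the side crop they are at (127,240), (141,160) and (206,92). I'll fit the position and yaw of each tag from its extents, and the cradle and tray from their corners.

```bash
cat > h.py <<'E'
import numpy as np
from scipy.optimize import least_squares
C={"scene":(381.30,283.33,214.31,np.array([[0.4376,-0.8989,-0.0218],[-0.503,-0.2246,-0.8346],[0.7453,0.3762,-0.5504]]),np.array([-0.2034,0.3443,0.932])),
"side":(381.07,284.65,207.72,np.array([[-0.9621,-0.2721,0.0207],[-0.1905,0.6154,-0.7649],[0.1954,-0.7398,-0.6439]]),np.array([0.4799,0.1767,1.3155]))}
def proj(n,X):
    f,cx,cy,R,t=C[n];c=np.atleast_2d(X)@R.T+t
    return c[:,:2]/c[:,2:]*f+[cx,cy]
def ray(n,p,z):
    f,cx,cy,R,t=C[n];d=R.T@np.array([(p[0]-cx)/f,(p[1]-cy)/f,1]);o=-R.T@t
    return o+d*(z-o[2])/d[2]
S=lambda p:(p[0]/3.3+190,p[1]/3.3+165)
D=lambda p:(p[0]/3+200,p[1]/3+145)
E
python3 - <<'E'
from h import *
a=np.linspace(0,2*np.pi,60)
def rim(x,y,z,w):
    n=np.array([np.cos(w),np.sin(w),0]);e=np.array([-np.sin(w),np.cos(w),0])
    r=np.outer(np.cos(a),e)*.045+np.outer(np.sin(a),[0,0,1])*.045
    return np.r_[r+.004*n,r-.004*n]+[x,y,z]
T={"L":((206,273,37,113),(107,148,197),(245,168),(133,318)),"M":((334,407,45,123),(124,157,121),(371,177),(152,238)),"R":((463,546,90,173),(195,218,57),(498,228),(207,160))}
for k,(s,d,fs,fd) in T.items():
    obs=np.array([s[0]/3.3+190,s[1]/3.3+190,s[2]/3.3+165,s[3]/3.3+165,d[0]/3+200,d[1]/3+200,d[2]/3+145])
    def f(q):
        P=rim(*q);u=proj("scene",P);v=proj("side",P)
        return np.array([u[:,0].min(),u[:,0].max(),u[:,1].min(),u[:,1].max(),v[:,0].min(),v[:,0].max(),v[:,1].min()])-obs
    x0=np.r_[ray("scene",S(((s[0]+s[1])/2,(s[2]+s[3])/2)),.125),0]
    best=min((least_squares(f,np.r_[x0[:3],w]) for w in(-1.,0,.6,1.2,2)),key=lambda r:r.cost)
    print(k,best.x.round(4),"cost",best.cost.round(2),best.fun.round(1),"foot",ray("scene",S(fs),.01).round(3)[:2],ray("side",D(fd),.01).round(3)[:2])
print("cradle top mid",ray("scene",S((95,188)),.046).round(3),ray("side",D((237,397)),.046).round(3))
for p in((45,176),(110,217),(75,163),(140,203)):print("cr sc",ray("scene",S(p),.046).round(3))
for p in((241,357),(192,436),(272,369),(233,450)):print("cr sd",ray("side",D(p),.046).round(3))
for p in((443,296),(640,343),(626,396),(417,350)):print("tr sc",ray("scene",S(p),.021).round(3))
for p in((335,97),(391,103),(378,193),(313,185)):print("tr sd",ray("side",D(p),.021).round(3))
for n,p,q in(("figpair",(260,300),(331,280)),("figtall",(715,267),(238,71))):print(n,ray("scene",S(p),.005).round(3),ray("side",D(q),.005).round(3))
print("stool",ray("side",D((176,523)),.058).round(3))
E
```

```text
L [ 0.602   0.1461  0.1252 -0.095 ] cost 1.42 [-0.7  1.1 -0.6  0.  -0.2  0.5  0.6] foot [0.593 0.141] [0.6   0.153]
M [0.6386 0.0083 0.1249 3.1062] cost 1.16 [-1.   0.9 -0.   0.3 -0.5  0.3 -0.2] foot [0.634 0.004] [0.625 0.019]
R [ 0.608  -0.1511  0.1224  0.0402] cost 1.49 [-1.2  0.8  0.4  0.2 -0.5  0.  -0.7] foot [ 0.601 -0.155] [ 0.607 -0.148]
cradle top mid [0.447 0.241 0.046] [0.445 0.259 0.046]
cr sc [0.444 0.303 0.046]
cr sc [0.41  0.197 0.046]
cr sc [0.479 0.288 0.046]
cr sc [0.444 0.183 0.046]
cr sd [0.456 0.205 0.046]
cr sd [0.474 0.319 0.046]
cr sd [0.42  0.212 0.046]
cr sd [0.43  0.324 0.046]
tr sc [ 0.461 -0.147  0.021]
tr sc [ 0.472 -0.334  0.021]
tr sc [ 0.399 -0.339  0.021]
tr sc [ 0.379 -0.153  0.021]
tr sd [ 0.471 -0.327  0.021]
tr sd [ 0.392 -0.337  0.021]
tr sd [ 0.371 -0.136  0.021]
tr sd [ 0.455 -0.127  0.021]
figpair [0.399 0.02  0.005] [0.397 0.021 0.005]
figtall [ 0.634 -0.372  0.005] [ 0.629 -0.371  0.005]
stool [0.454 0.426 0.058]
```

```bash
cat >> h.py <<'E'
from scipy.spatial.transform import Rotation as Ro
def plan(p,yaw,grip=None,step=5.5):
    """rows from now to TCP p, pointing down, tool y at azimuth yaw (deg, mod 180)"""
    from bench import monitor
    s=monitor.observe();A=Ro.from_rotvec(s["eef_rot"]);P=np.array(s["position"])
    best=None
    for w in(yaw,yaw+180):
        w=np.radians(w);y=np.array([np.cos(w),np.sin(w),0]);z=np.array([0,0,-1.]);B=Ro.from_matrix(np.c_[np.cross(y,z),y,z])
        r=(A.inv()*B).as_rotvec()
        if best is None or np.linalg.norm(r)<np.linalg.norm(best):best=r
    d=np.array(p)-P
    n=int(max(np.ceil(np.degrees(abs(best).max())/10),np.ceil(np.linalg.norm(d)*100/step),1))
    for i in range(n):
        R=A*Ro.from_rotvec(best*i/n)
        print([np.degrees(best/n).round(2).tolist(),(R.inv().apply(d/n)*100).round(2).tolist()])
def st():
    from bench import monitor
    s=monitor.observe();A=Ro.from_rotvec(s["eef_rot"]).as_matrix()
    print("t",round(s["time"],2),"p",np.round(s["position"],4),"yawy",np.degrees(np.arctan2(A[1,1],A[0,1])).round(2),"z",A[:,2].round(3),"F",np.round(s["force"],2),"op",round(s["opening"],3),"g",round(s["grasp_force"],2))
def wcam(name,crop=None):
    from bench import get_image
    import cv2
    d=get_image("wrist");cv2.imwrite("pics/%s.png"%name,d["color"])
    C["wrist"]=(d["fx"],d["cx"],d["cy"],np.array(d["R"]),np.array(d["t"]))
    import pickle;pickle.dump(C["wrist"],open(name+".pkl","wb"))
E
python3 -c "
from h import *
st();plan([.602,.146,.29],-5.4)
print(ray('side',D((30,470)),.01))"
```

```text
t 0.1 p [0.1725 0.6004 0.2556] yawy 73.97 z [-0.    -0.001 -1.   ] F [ 0.58 -0.48 -0.31] op 1.003 g 0.0
[[-0.01, 0.0, 6.61], [-4.49, -2.65, -0.28]]
[[-0.01, 0.0, 6.61], [-4.76, -2.12, -0.28]]
[[-0.01, 0.0, 6.61], [-4.97, -1.55, -0.28]]
[[-0.01, 0.0, 6.61], [-5.12, -0.97, -0.28]]
[[-0.01, 0.0, 6.61], [-5.2, -0.38, -0.29]]
[[-0.01, 0.0, 6.61], [-5.21, 0.23, -0.29]]
[[-0.01, 0.0, 6.61], [-5.14, 0.82, -0.29]]
[[-0.01, 0.0, 6.61], [-5.02, 1.41, -0.29]]
[[-0.01, 0.0, 6.61], [-4.82, 1.98, -0.29]]
[[-0.01, 0.0, 6.61], [-4.56, 2.52, -0.29]]
[[-0.01, 0.0, 6.61], [-4.24, 3.03, -0.29]]
[[-0.01, 0.0, 6.61], [-3.86, 3.5, -0.29]]
[0.62587426 0.37987954 0.01      ]
```

Call:
send_rows(deltas=[[[0, 0, 6.6], [-4.5, -2.6, -1.0], 0.2], [[0, 0, 6.6], [-4.8, -2.1, -1.0], 0.2], [[0, 0, 6.6], [-5.0, -1.6, -1.0], 0.2], [[0, 0, 6.6], [-5.1, -1.0, -0.5], 0.2], [[0, 0, 6.6], [-5.2, -0.4, 0], 0.2]], force=30)

```text
time: 0.72
position: [0.3529, 0.4097, 0.2916]
eef_rot: [-1.309, -2.856, -0.001]
force: [0.7, 1.1, -0.0]
opening: 0.398
grasp_force: 0.0
```

Call:
send_rows(deltas=[[[0, 0, 6.6], [-5.2, 0.2, 0], 0.2], [[0, 0, 6.6], [-5.1, 0.8, 0], 0.2], [[0, 0, 6.6], [-5.0, 1.4, 0], 0.2], [[0, 0, 6.6], [-4.8, 2.0, 0], 0.2], [[0, 0, 6.6], [-4.6, 2.5, 0], 0.2]])

```text
time: 1.35
position: [0.5311, 0.2207, 0.2911]
eef_rot: [-2.066, -2.367, 0.0]
force: [0.0, 0.5, -0.8]
opening: 0.399
grasp_force: 0.0
```

Call:
send_rows(deltas=[[[0, 0, 6.6], [-4.2, 3.0, 0], 0.2], [[0, 0, 6.6], [-3.8, 3.5, 0], 0.2], [[0, 0, 0], [0, 0, 0], 0.2]])

```text
time: 1.72
position: [0.6035, 0.1428, 0.2906]
eef_rot: [2.328, 2.107, -0.003]
force: [0.5, 0.8, -0.3]
opening: 0.394
grasp_force: 0.0
```

```bash
python3 -c "
from h import *
st();wcam('w1');plan([.602,.146,.29],-5.4)"
```

```text
t 1.73 p [0.6035 0.1428 0.2906] yawy -5.7 z [-0.    -0.003 -1.   ] F [ 0.45  0.82 -0.3 ] op 0.394 g 0.0
[[-0.04, 0.08, -0.03], [0.05, -0.04, 0.06]]
```

View pics/w1.png

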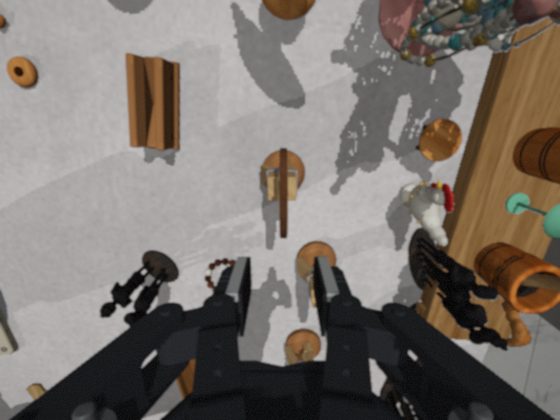

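The wrist view has tag L edge-on as a line from (283,150) to (284,237) with its foot at (283,172). Cradle top corners are at about (126,55), (179,62), (180,150) and (131,148).

Run:
```python
from h import *
import pickle,cv2
C["wrist"]=pickle.load(open("w1.pkl","rb"))
f,cx,cy,R,t=C["wrist"];print("cam",(-R.T@t).round(4),f,cx,cy)
im=cv2.imread("pics/w1.png").astype(int)
for v in(153,160,180,200,215,230,236):
    r=im[v,270:298].sum(1);print(v,r.tolist())
for z in(.125,.15,.17):print(z,[ray("wrist",p,z).round(4)[:2].tolist() for p in((283,152),(283.5,236))])
for p in((126,55),(164,57),(131,148),(178,151),(180,62)):print(p,ray("wrist",p,.046).round(4))
```

```text
cam [0.612  0.224  0.4088] 289.45406167585236 281.92120647438963 213.4078740900427
153 [419, 373, 324, 296, 280, 282, 294, 299, 289, 241, 183, 146, 152, 152, 152, 154, 182, 235, 277, 280, 277, 284, 297, 325, 375, 424, 464, 493]
160 [271, 290, 296, 301, 306, 307, 307, 309, 302, 256, 201, 173, 170, 175, 173, 170, 195, 237, 272, 291, 297, 308, 320, 321, 315, 305, 301, 299]
180 [429, 422, 397, 333, 264, 235, 239, 258, 261, 235, 196, 173, 170, 171, 176, 175, 206, 297, 377, 422, 430, 430, 422, 425, 415, 400, 383, 341]
200 [330, 314, 280, 262, 264, 266, 281, 289, 292, 243, 194, 160, 157, 156, 151, 155, 209, 317, 416, 462, 477, 477, 475, 476, 479, 497, 533, 560]
215 [364, 369, 368, 363, 367, 368, 369, 360, 339, 278, 204, 161, 155, 158, 157, 156, 222, 364, 491, 555, 569, 569, 569, 570, 569, 568, 567, 564]
230 [365, 354, 353, 347, 353, 385, 452, 509, 511, 426, 278, 165, 143, 134, 132, 153, 247, 388, 503, 549, 559, 554, 552, 553, 555, 553, 561, 565]
236 [349, 347, 349, 353, 400, 481, 531, 546, 531, 462, 330, 191, 138, 129, 128, 177, 317, 459, 535, 559, 562, 558, 560, 558, 561, 561, 564, 561]
0.125 [[0.6098, 0.1921], [0.6017, 0.1047]]
0.15 [[0.61, 0.1949], [0.6026, 0.1152]]
0.17 [[0.6101, 0.1971], [0.6033, 0.1236]]
(126, 55) [0.4451 0.3068 0.046 ]
(164, 57) [0.4869 0.3006 0.046 ]
(131, 148) [0.4239 0.2066 0.046 ]
(178, 151) [0.4806 0.1972 0.046 ]
(180, 62) [0.5037 0.2939 0.046 ]
```

Run:
```python
import cv2
a=cv2.imread("pics/w1.png")
c=cv2.resize(a[40:165,110:195],None,fx=4.5,fy=4.5,interpolation=cv2.INTER_CUBIC)
b=cv2.resize(a[140:245,245:325],None,fx=4.5,fy=4.5,interpolation=cv2.INTER_CUBIC)
import numpy as np
o=np.zeros((570,750,3),np.uint8);o[:c.shape[0],:c.shape[1]]=c;o[:b.shape[0],385:385+b.shape[1]]=b
cv2.imwrite("pics/w1c.png",o)
```

```text
(no output)
```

View pics/w1c.png

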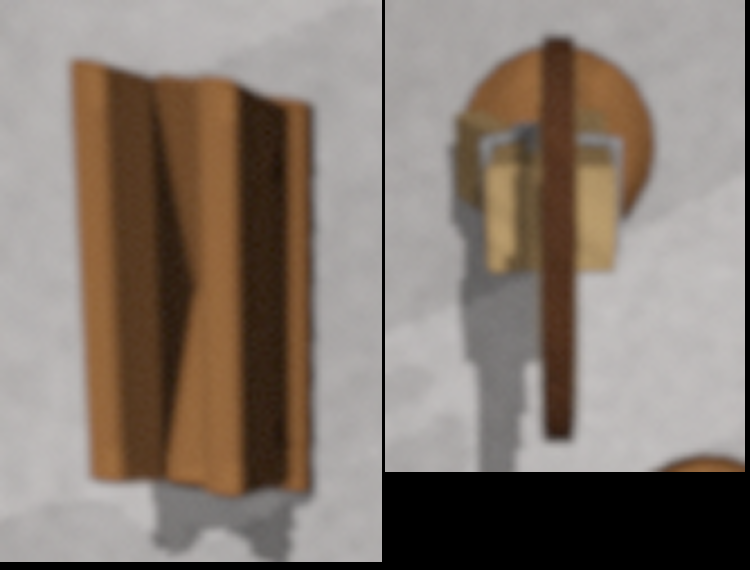

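The crop shows the tag centred at column 283, about 1 mm to +x of the jaws' centre line. I'll go down on it.

```bash
python3 -c "
from h import *
plan([.605,.146,.158],-5.4)"
```

```text
[[-0.01, 0.03, -0.01], [0.03, 0.09, 4.42]]
[[-0.01, 0.03, -0.01], [0.03, 0.09, 4.42]]
[[-0.01, 0.03, -0.01], [0.03, 0.09, 4.42]]
```

Call:
send_rows(deltas=[[[0, 0, 0], [0.05, 0.1, 4.4], 0.2], [[0, 0, 0], [0.05, 0.05, 4.4], 0.2], [[0, 0, 0], [0, 0, 4.4], 0.2], [[0, 0, 0], [0, 0, 0], 0.2], [[0, 0, 0], [0, 0, 0], 0.2]])

```text
time: 2.4
position: [0.6038, 0.1491, 0.1612]
eef_rot: [2.319, 2.119, 0.003]
force: [-0.3, 0.2, 1.1]
opening: 0.401
grasp_force: 0.0
```

Run:
```python
from h import *
import cv2
st();wcam("w2")
a=cv2.imread("pics/w2.png");cv2.imwrite("pics/w2c.png",a[120:420,120:440])
```

```text
t 2.4 p [0.6038 0.1491 0.1612] yawy -5.17 z [ 0.002  0.001 -1.   ] F [-0.29  0.22  1.07] op 0.401 g 0.0
```

View pics/w2c.png

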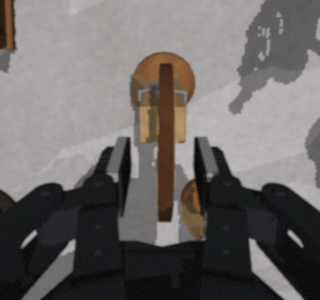

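The tag sits about 1.3 mm to the right of the jaws' middle (column 165.5 against 162.5). I'll shift and close.

Call:
send_rows(deltas=[[[0, 0, 0], [-0.2, 0.13, 0.3], 0.2], [[0, 0, 0], [0, 0, 0], 0.3], [[0, 0, 0], [0, 0, 0], 0.5], [[0, 0, 0], [0, 0, 0], 0.7], [[0, 0, 0], [0, 0, 0], 1]])

```text
time: 3.08
position: [0.6046, 0.1462, 0.1564]
eef_rot: [2.32, 2.118, 0.001]
force: [0.0, 0.0, 0.8]
opening: 0.091
grasp_force: 33.4
```

Call:
send_rows(deltas=[[[0, 0, 0], [0, 0, 0], 1], [[0, 0, 0], [0, 0, 0], 1], [[0, 0, 0], [0, 0, 0], 1]])

```text
time: 3.45
position: [0.6045, 0.1462, 0.1564]
eef_rot: [2.321, 2.118, 0.0]
force: [0.5, -0.0, 1.4]
opening: 0.091
grasp_force: 33.5
```

Call:
send_rows(deltas=[[[0, 0, 0], [0, 0, -0.4], 1], [[0, 0, 0], [0, 0, -0.4], 1], [[0, 0, 0], [0, 0, -0.4], 1], [[0, 0, 0], [0, 0, 0], 1], [[0, 0, 0], [0, 0, 0], 1]])

```text
time: 4.08
position: [0.6045, 0.1462, 0.1683]
eef_rot: [-2.32, -2.118, -0.0]
force: [1.3, 0.9, 0.5]
opening: 0.087
grasp_force: 33.3
```

Run:
```python
from h import *
import cv2
from bench import get_image
st();a=get_image("scene")["color"];b=get_image("side")["color"];st()
o=np.zeros((450,780,3),np.uint8)
p=cv2.resize(a[170:230,235:315],None,fx=5,fy=5,interpolation=2);q=cv2.resize(b[190:270,215:285],None,fx=5,fy=5,interpolation=2)
o[:p.shape[0],:p.shape[1]]=p;o[:q.shape[0],410:410+q.shape[1]]=q;cv2.imwrite("pics/l1.png",o)
```

```text
t 4.08 p [0.6045 0.1462 0.1683] yawy -5.23 z [ 0.  0. -1.] F [1.28 0.88 0.5 ] op 0.087 g 33.26
t 4.17 p [0.6044 0.1463 0.1683] yawy -5.23 z [-0.  0. -1.] F [ 0.37 -0.19  0.21] op 0.092 g 33.26
```

View pics/l1.png

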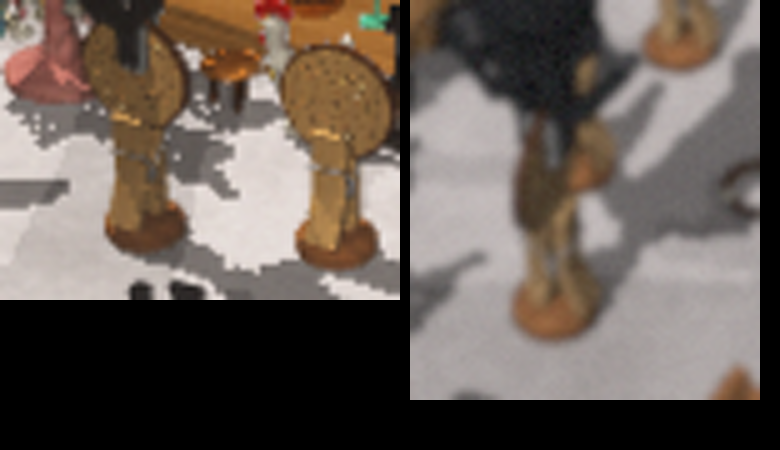

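Run:
```python
from h import *
import cv2
from bench import get_image
for n,(u0,u1,v0,v1) in (("scene",(254,276,206,222)),("side",(232,258,238,262))):
    a=cv2.imread(f"pics/{n}0.png");b=get_image(n)["color"]
    r=cv2.matchTemplate(b[v0-8:v1+8,u0-8:u1+8],a[v0:v1,u0:u1],cv2.TM_CCOEFF_NORMED)
    _,m,_,l=cv2.minMaxLoc(r);print(n,m,l[0]-8,l[1]-8)
    g=np.array([.602,.147,.01]);print("lift would be",proj(n,g+[0,0,.012])-proj(n,g))
st()
```

```text
scene 0.9868106245994568 0 0
lift would be [[-0.15947668 -2.68183328]]
side 0.9815971851348877 0 0
lift would be [[-0.16490112 -2.42264763]]
t 4.28 p [0.6044 0.1462 0.1682] yawy -5.23 z [-0.  0. -1.] F [0.21 0.49 0.08] op 0.087 g 33.26
```

The foot hasn't moved (0 px, where a lift would show about 2.5 px), so the left clip is the tired one. I'll draw its tag fully out and work out the cradle pose.

Call:
send_rows(deltas=[[[0, 0, 0], [0, 0, -1.0], 1], [[0, 0, 0], [0, 0, -1.0], 1], [[0, 0, 0], [0, 0, -2.0], 1], [[0, 0, 0], [0, 0, -2.5], 1], [[0, 0, 0], [0, 0, 0], 1]])

```text
time: 4.9
position: [0.6054, 0.1464, 0.2359]
eef_rot: [2.32, 2.117, 0.006]
force: [0.5, 0.6, 0.2]
opening: 0.086
grasp_force: 33.4
```

Run:
```python
from h import *
import pickle
C["wrist"]=pickle.load(open("w1.pkl","rb"))
q=lambda p:ray("wrist",(p[0]/4.5+110,p[1]/4.5+40),.046)[:2]
for n,s in(("outer",((72,60),(93,477),(238,82),(243,493))),("inner",((110,68),(122,478),(203,79),(205,487)))):
    a,b,c,d=map(q,s);print(n,np.mean([a,b,c,d],0).round(4),"len",np.linalg.norm(a-b).round(4),np.linalg.norm(c-d).round(4),"w",np.linalg.norm(a-c).round(4),np.linalg.norm(b-d).round(4),
     "yaw",[np.degrees(-np.arctan2(v[0],v[1])).round(1) for v in(a-b,c-d)])
r=ray("wrist",(310/4.5+110,102/4.5+40),.0)[:2];print("base right",r, ray("wrist",(310/4.5+110,490/4.5+40),0)[:2])
st()
```

```text
outer [0.4547 0.2544] len 0.1018 0.1012 w 0.0408 0.0405 yaw [np.float64(-12.2), np.float64(-12.3)]
inner [0.4543 0.2545] len 0.1004 0.1004 w 0.0229 0.0224 yaw [np.float64(-13.0), np.float64(-13.3)]
base right [0.48839224 0.30215287] [0.46573146 0.19656965]
t 4.9 p [0.6054 0.1464 0.2359] yawy -5.24 z [ 0.004  0.002 -1.   ] F [0.48 0.64 0.21] op 0.086 g 33.36
```

```bash
python3 -c "
from h import *
plan([.4545,.2545,.18],-12.6,step=4)"
```

```text
[[0.04, -0.03, 1.47], [1.88, -3.21, 1.11]]
[[0.04, -0.03, 1.47], [1.79, -3.25, 1.11]]
[[0.04, -0.03, 1.47], [1.71, -3.3, 1.11]]
[[0.04, -0.03, 1.47], [1.63, -3.34, 1.12]]
[[0.04, -0.03, 1.47], [1.54, -3.38, 1.12]]
```

Call:
send_rows(deltas=[[[0, 0, 1.5], [1.9, -3.2, 0], 1], [[0, 0, 1.5], [1.8, -3.25, 0], 1], [[0, 0, 1.5], [1.7, -3.3, 1.5], 1], [[0, 0, 1.5], [1.6, -3.35, 2.0], 1], [[0, 0, 1.4], [1.55, -3.4, 2.0], 1]])

```text
time: 5.52
position: [0.4519, 0.255, 0.1774]
eef_rot: [-2.453, -1.963, 0.0]
force: [0.0, -0.1, -0.1]
opening: 0.087
grasp_force: 33.3
```

Call:
send_rows(deltas=[[[0, 0, 0], [0, 0, 0], 1], [[0, 0, 0], [0, 0, 0], 1]])

```text
time: 5.78
position: [0.4537, 0.2541, 0.1784]
eef_rot: [2.452, 1.963, 0.0]
force: [-0.4, -0.3, -0.1]
opening: 0.089
grasp_force: 33.3
```

```bash
python3 -c "
from h import *
import cv2
wcam('w3');st()
a=cv2.imread('pics/w3.png')[120:360,180:400];cv2.imwrite('pics/w3c.png',cv2.resize(a,None,fx=2.5,fy=2.5,interpolation=2))"
```

```text
t 5.83 p [0.4541 0.2539 0.1787] yawy -12.69 z [ 0.001  0.    -1.   ] F [ 0.63 -0.7  -0.2 ] op 0.092 g 33.32
```

View pics/w3c.png

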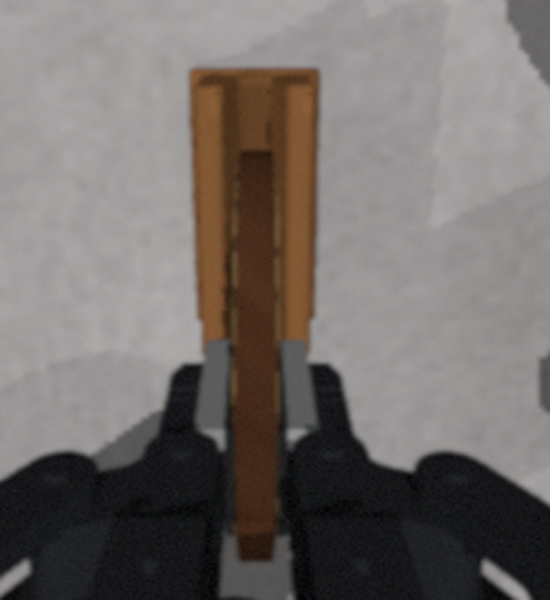

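Tag and groove line up (tag column 256, cradle centre 255, parallel). I'll check the position along the groove from its far end at crop row 70–85.

Run:
```python
from h import *
import pickle
C["wrist"]=pickle.load(open("w3.pkl","rb"))
T=np.array([.4541,.2539]);w=np.radians(-12.7);ex=np.array([-np.sin(w),np.cos(w)])
for v in(68,85):
  for z in(.0,.02,.046): print(v,z,((ray("wrist",(255/2.5+180,v/2.5+120),z)[:2]-T)@ex).round(4))
# side-view predicted cradle outline ends for centre check
print("tag top far end (152):",((ray("wrist",(256/2.5+180,152/2.5+120),.147)[:2]-T)@ex).round(4))
for c in(.2445,.2545,.2645):
    print(c,[proj("side",[.4545+s*.054*ex[0],c+s*.054*ex[1],.046]).round(1).tolist() for s in(1,-1)],[proj("scene",[.4545+s*.054*ex[0],c+s*.054*ex[1],.046]).round(1).tolist() for s in(1,-1)])
```

```text
68 0.0 0.0536
68 0.02 0.0555
68 0.046 0.0579
85 0.0 0.0469
85 0.02 0.0492
85 0.046 0.0522
tag top far end (152): 0.0501
0.2445 [[[268.6, 285.3]], [[285.5, 262.0]]] [[[208.7, 215.6]], [[230.0, 226.0]]]
0.2545 [[[267.6, 287.8]], [[284.7, 264.2]]] [[[206.4, 215.0]], [[227.5, 225.3]]]
0.2645 [[[266.6, 290.4]], [[283.8, 266.5]]] [[[204.1, 214.3]], [[225.1, 224.6]]]
```

Call:
send_rows(deltas=[[[0, 0, 0], [0, -0.05, 3.5], 1], [[0, 0, 0], [0, 0, 2.5], 1], [[0, 0, 0], [0, 0, 1.6], 1], [[0, 0, 0], [0, 0, 0.7], 1], [[0, 0, 0], [0, 0, 0], 1]])

```text
time: 6.45
position: [0.4532, 0.2545, 0.0955]
eef_rot: [2.453, 1.963, 0.0]
force: [0.1, -1.1, -0.4]
opening: 0.089
grasp_force: 33.3
```

Call:
send_rows(deltas=[[[0, 0, 0], [0, 0, 0.3], 1], [[0, 0, 0], [0, 0, 0.2], 1], [[0, 0, 0], [0, 0, 0], 1]])

```text
time: 6.82
position: [0.4533, 0.2549, 0.0913]
eef_rot: [-2.452, -1.963, -0.002]
force: [-2.3, -1.4, 6.8]
opening: 0.088
grasp_force: 34.6
```

Contact shows 6.8 N upward, with sideways forces pushing towards −x and −y. I'll ease the tag that way.

Call:
send_rows(deltas=[[[0, 0, 0], [-0.2, -0.1, -0.1], 1], [[0, 0, 0], [-0.1, 0, 0.1], 1], [[0, 0, 0], [0, 0, 0], 1]], force=20)

```text
time: 7.2
position: [0.451, 0.2518, 0.0902]
eef_rot: [-2.452, -1.964, 0.0]
force: [0.5, 0.4, 0.2]
opening: 0.09
grasp_force: 33.3
```

Call:
send_rows(deltas=[[[0, 0, 0], [0, 0, 0.15], 1], [[0, 0, 0], [0, 0, 0], 1]])

```text
time: 7.45
position: [0.4514, 0.2519, 0.0897]
eef_rot: [-2.452, -1.963, -0.0]
force: [-4.6, -3.6, 13.8]
opening: 0.091
grasp_force: 35.4
```

Call:
send_rows(deltas=[[[0, 0, 0], [0, 0, -0.2], 1], [[0, 0, 0], [-0.25, -0.1, 0], 1], [[0, 0, 0], [0, 0, 0.1], 1], [[0, 0, 0], [0, 0, 0], 1]])

```text
time: 7.95
position: [0.4501, 0.2496, 0.0899]
eef_rot: [2.452, 1.963, 0.001]
force: [4.5, -0.7, 0.5]
opening: 0.091
grasp_force: 33.3
```

Call:
send_rows(deltas=[[[0, 0, 0], [0, 0, 0.1], 1], [[0, 0, 0], [0, 0, 0], 1], [[0, 0, 0], [0, 0, 0], 1]])

```text
time: 8.32
position: [0.4502, 0.2498, 0.0892]
eef_rot: [2.452, 1.963, 0.002]
force: [5.2, -0.6, 4.7]
opening: 0.091
grasp_force: 34.0
```

The side force has now swapped to +x, so it's against the other wall. I'll go back 1 mm, then open gently.

Call:
send_rows(deltas=[[[0, 0, 0], [0, 0.12, 0], 1], [[0, 0, 0], [0, 0, 0], 1], [[0, 0, 0], [0, 0, 0], 0.78], [[0, 0, 0], [0, 0, 0], 0.74], [[0, 0, 0], [0, 0, 0], 0.7]])

```text
time: 8.95
position: [0.4503, 0.2494, 0.0884]
eef_rot: [-2.452, -1.964, 0.002]
force: [-0.3, 0.5, -0.2]
opening: 0.152
grasp_force: 0.0
```

Call:
send_rows(deltas=[[[0, 0, 0], [0, 0, 0], 0.6], [[0, 0, 0], [0, 0, 0], 0.5], [[0, 0, 0], [0, 0, 0], 0.3], [[0, 0, 0], [0, 0, 0], 0.3], [[0, 0, 0], [0, 0, 0], 0.3]])

```text
time: 9.57
position: [0.4508, 0.2495, 0.0888]
eef_rot: [-2.452, -1.964, -0.0]
force: [-0.5, 0.1, -0.2]
opening: 0.35
grasp_force: 0.0
```

Call:
send_rows(deltas=[[[0, 0, 0], [0, 0, -2], 0.3], [[0, 0, 0], [0, 0, -3.0], 0.3], [[0, 0, 0], [0, 0, -6], 0.3], [[0, 0, 0], [0, 0, -6], 0.3], [[0, 0, 0], [0, 0, 0], 0.3]])

```text
time: 10.2
position: [0.4526, 0.2504, 0.2636]
eef_rot: [-2.452, -1.963, -0.013]
force: [0.2, -0.9, -2.3]
opening: 0.352
grasp_force: 0.0
```

Run:
```python
from h import *
import cv2
from bench import get_image
wcam("w4");st();d=get_image("side")["color"];e=get_image("scene")["color"]
cv2.imwrite("pics/side4.png",d);cv2.imwrite("pics/scene4.png",e)
o=np.zeros((600,800,3),np.uint8)
def put(a,x,y):o[y:y+a.shape[0],x:x+a.shape[1]]=a[:600-y,:800-x]
put(cv2.imread("pics/w4.png")[80:380,160:440],0,0)
put(cv2.resize(d[195:305,215:305],None,fx=4,fy=4,interpolation=2),290,0)
put(cv2.resize(e[175:250,190:290],None,fx=2.8,fy=2.8,interpolation=2),0,310)
cv2.imwrite("pics/m4.png",o)
```

```text
t 10.25 p [0.4516 0.25   0.2608] yawy -12.63 z [ 0.003  0.003 -1.   ] F [-0.51  0.67 -0.68] op 0.352 g 0.0
```

View pics/m4.png

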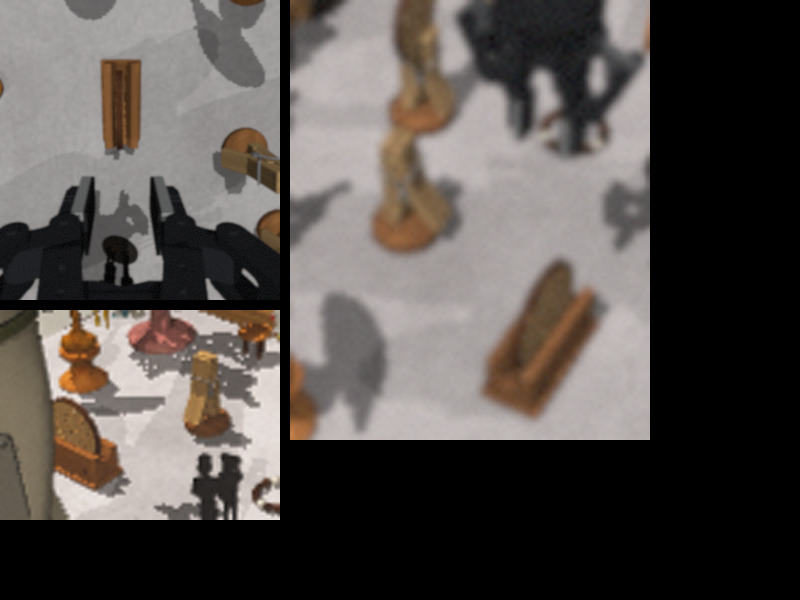

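The tag now stands settled upright in the groove in all three views, and the empty tired clip stands at its place. Its foot is near (410,228) in the side panel. Now I'll go to the clip with the jaws turned 90°.

Run:
```python
from h import *
import pickle
C["wrist"]=pickle.load(open("w1.pkl","rb"))
print("foot w1",ray("wrist",(283.5,171),.018))
print("tray centre sc/sd avg")
plan([.607,.146,.20],-95.3,step=5)
```

```text
foot w1 [0.60717512 0.15472008 0.018     ]
tray centre sc/sd avg
[[-0.0, 0.01, 9.19], [-0.74, 1.95, 0.64]]
[[-0.0, 0.01, 9.19], [-0.42, 2.04, 0.64]]
[[-0.0, 0.01, 9.19], [-0.09, 2.08, 0.64]]
[[-0.0, 0.01, 9.19], [0.25, 2.07, 0.64]]
[[-0.0, 0.01, 9.19], [0.57, 2.0, 0.64]]
[[-0.0, 0.01, 9.19], [0.89, 1.89, 0.64]]
[[-0.0, 0.01, 9.19], [1.18, 1.72, 0.64]]
[[-0.0, 0.01, 9.19], [1.44, 1.51, 0.64]]
[[-0.0, 0.01, 9.19], [1.66, 1.26, 0.64]]
```

Call:
send_rows(deltas=[[[0, 0, 9.2], [-0.7, 1.95, 0], -0.3], [[0, 0, 9.2], [-0.4, 2.0, 0], -0.3], [[0, 0, 9.2], [-0.1, 2.1, 0], -0.3], [[0, 0, 9.2], [0.25, 2.1, 0], -0.3], [[0, 0, 9.2], [0.6, 2.0, 0], -0.3]])

```text
time: 10.98
position: [0.5379, 0.1919, 0.257]
eef_rot: [3.026, 0.841, -0.005]
force: [0.4, 0.1, 0.1]
opening: 0.647
grasp_force: 0.0
```

Call:
send_rows(deltas=[[[0, 0, 9.2], [0.9, 1.9, 0], -0.3], [[0, 0, 9.2], [1.2, 1.7, 0], -0.3], [[0, 0, 9.2], [1.4, 1.5, 0], -0.3], [[0, 0, 9.2], [1.7, 1.3, 0], -0.3], [[0, 0, 0], [0, 0, 0], -0.3]])

```text
time: 11.6
position: [0.6081, 0.145, 0.2568]
eef_rot: [3.135, -0.152, -0.003]
force: [-0.7, 0.7, 0.3]
opening: 0.648
grasp_force: 0.0
```

Call:
send_rows(deltas=[[[0, 0, 0], [0, 0, 0], -0.3], [[0, 0, 0], [0, 0, 0], -0.3]])

```text
time: 11.85
position: [0.6073, 0.1472, 0.2585]
eef_rot: [-3.138, 0.145, 0.001]
force: [-0.2, 0.3, 0.3]
opening: 0.647
grasp_force: 0.0
```

Run:
```python
from h import *
import cv2
st();wcam("w5");st()
f,cx,cy,R,t=C["wrist"];print("cam",(-R.T@t).round(4),R.round(3).tolist())
im=cv2.imread("pics/w5.png")
for z in(.018,.105):print(z,proj("wrist",[.605,.15,z]).round(1),"px/0.01y",(proj("wrist",[.605,.16,z])-proj("wrist",[.605,.15,z])).round(2))
# orange foot & pale wood by HSV
h=cv2.cvtColor(im,cv2.COLOR_BGR2HSV)
u,v=proj("wrist",[.605,.15,.06])[0].astype(int)
y0,y1,x0,x1=max(v-70,0),min(v+70,420),max(u-70,0),min(u+70,560)
for y in range(y0,y1,5):print(y," ".join("%d/%d/%d"%tuple(h[y,x]) for x in range(x0,x1,7)))
print(x0)
```

```text
t 11.85 p [0.6073 0.1472 0.2585] yawy -95.28 z [-0.001  0.    -1.   ] F [-0.18  0.34  0.34] op 0.647 g 0.0
t 11.9 p [0.6075 0.1471 0.2587] yawy -95.3 z [-0.  0. -1.] F [-0.39  0.01 -0.9 ] op 0.648 g 0.0
cam [0.6877 0.141  0.3768] [[-0.092, -0.996, 0.001], [-0.946, 0.088, 0.313], [-0.312, 0.028, -0.95]]
0.018 [[280.6 187.1]] px/0.01y [[-7.85  0.71]]
0.105 [[280.3 207.2]] px/0.01y [[-10.13   0.9 ]]
125 0/5/161 0/5/160 15/6/163 15/6/162 0/5/159 12/8/163 0/5/164 8/6/161 0/3/146 0/4/134 0/5/160 12/7/176 15/4/124 170/7/114 0/5/143 0/4/179 10/4/177 0/3/177 0/4/177 8/6/180
130 10/5/166 8/6/165 10/5/161 15/6/161 8/6/162 8/6/157 6/8/163 0/6/164 0/3/161 0/5/163 10/4/177 10/4/177 10/4/175 15/4/117 15/6/175 8/6/178 10/4/176 10/4/177 0/6/179 8/6/179
135 0/6/167 8/6/163 20/5/160 15/6/161 8/6/159 10/5/158 8/6/166 10/5/164 0/5/157 10/5/164 8/6/173 8/6/180 8/6/178 0/4/177 8/6/176 8/6/179 0/4/179 0/4/178 15/6/173 0/4/175
140 10/5/159 8/6/160 8/6/165 8/6/162 10/5/159 10/5/159 8/6/162 8/6/162 10/5/163 8/6/168 10/5/164 15/6/173 8/6/173 15/6/178 10/4/176 8/6/182 0/4/178 10/4/179 0/6/182 8/6/177
145 8/6/161
[... 3523 characters left out ...]
4/173 0/4/171
245 0/5/165 8/6/164 8/6/164 173/6/165 0/6/162 10/5/161 8/6/166 6/8/165 0/5/160 15/6/164 10/5/159 10/5/164 10/5/166 10/5/164 10/5/164 0/5/162 8/6/160 8/6/168 10/4/173 10/5/164
250 10/5/159 8/6/161 8/6/161 0/5/161 8/6/161 10/5/163 0/6/167 8/6/163 8/6/164 0/5/161 10/5/163 8/6/164 0/6/161 10/5/163 10/5/165 10/5/157 0/5/157 10/5/159 0/4/175 10/5/159
255 0/5/163 15/6/161 8/6/164 8/6/162 8/6/166 8/6/159 10/5/159 8/6/164 10/5/166 8/6/164 8/6/169 0/5/167 0/5/168 8/6/161 8/6/165 8/6/161 10/5/159 0/6/160 0/4/181 10/5/161
260 8/6/158 15/5/96 0/3/86 20/5/158 10/5/158 0/5/161 8/6/167 10/5/165 0/6/168 10/5/168 15/6/164 0/3/165 0/5/165 0/5/168 0/8/163 8/6/165 0/6/161 0/6/163 0/3/97 15/5/94
210
```

Run:
```python
from h import *
import cv2,pickle
C["wrist"]=pickle.load(open("w5.pkl","rb"))
im=cv2.imread("pics/w5.png");h=cv2.cvtColor(im,cv2.COLOR_BGR2HSV)
m=(h[:,:,1]>60)&(h[:,:,0]<22)
for r in(170,175,180,185,190,195,200,204,207,210,213,215,217,219):
    x=np.where(m[r,240:320])[0]+240;print(r,x.min() if len(x) else None,x.max() if len(x) else None,"S",h[r,266:292:2,1].tolist() if r>200 else "","V",h[r,266:296:2,2].tolist() if r>200 else "")
ys=np.where(m[150:230,283])[0]+150;print("col283",ys.min(),ys.max())
for z in(.106,.1):print(z,[ray("wrist",(u,210),z).round(4)[:2].tolist() for u in(266,290)],[ray("wrist",(278,v),z).round(4)[:2].tolist() for v in(193,213,217)])
print("foot",[ray("wrist",(u,182),.018).round(4)[:2].tolist() for u in(257,304)],ray("wrist",(281,162),.018).round(4))
```

```text
170 262 298 S  V 
175 259 301 S  V 
180 257 302 S  V 
185 257 302 S  V 
190 257 302 S  V 
195 260 300 S  V 
200 263 296 S  V 
204 266 292 S [64, 110, 115, 113, 110, 112, 114, 116, 110, 115, 113, 113, 112] V [139, 132, 124, 124, 127, 127, 121, 119, 125, 129, 129, 129, 134, 112, 81]
207 266 292 S [68, 108, 105, 106, 105, 109, 106, 107, 104, 106, 105, 106, 104] V [154, 168, 167, 169, 168, 164, 161, 164, 172, 174, 172, 169, 170, 122, 84]
210 266 292 S [70, 107, 106, 108, 111, 108, 107, 107, 108, 106, 107, 108, 106] V [150, 165, 168, 168, 163, 160, 165, 171, 173, 171, 165, 166, 169, 128, 86]
213 269 290 S [23, 55, 98, 111, 110, 114, 111, 115, 114, 116, 115, 111, 71] V [145, 148, 136, 129, 127, 128, 133, 135, 134, 130, 129, 131, 137, 131, 122]
215 270 288 S [5, 10, 62, 116, 118, 120, 117, 116, 117, 117, 111, 109, 17] V [150, 151, 120, 101, 99, 98, 96, 97, 100, 100, 101, 101, 135, 161, 162]
217 None None S [7, 10, 35, 53, 54, 54, 55, 52, 51, 54, 55, 46, 12] V [151, 151, 130, 120, 119, 117, 116, 118, 119, 119, 120, 121, 143, 162, 164]
219 None None S [5, 7, 7, 10, 10, 8, 10, 11, 8, 8, 10, 7, 6] V [153, 153, 151, 151, 152, 152, 156, 157, 155, 152, 155, 156, 157, 158, 162]
col283 162 216
0.106 [[0.6037, 0.1642], [0.6016, 0.1408]] [[0.6197, 0.1509], [0.5996, 0.1528], [0.5954, 0.1532]]
0.1 [[0.6019, 0.1647], [0.5996, 0.1408]] [[0.6182, 0.1511], [0.5976, 0.1531], [0.5934, 0.1535]]
foot [[0.6143, 0.179], [0.6088, 0.1201]] [0.6365 0.1466 0.018 ]
```

Leg tops span columns 266–292 (26 mm, as given), so the clip is centred at y ≈ 0.151 and x ≈ 0.606. The jaws need to shift about −4 mm along tool y.

Call:
send_rows(deltas=[[[0, 0, 0], [0, -0.4, 4.5], -0.3], [[0, 0, 0], [0, 0, 4.5], -0.3], [[0, 0, 0], [0, 0, 3.0], -0.3], [[0, 0, 0], [0, 0, 3.0], -0.3], [[0, 0, 0], [0, 0, 0], -0.3]])

```text
time: 12.52
position: [0.6067, 0.1507, 0.1069]
eef_rot: [3.137, -0.147, -0.006]
force: [-0.1, 0.1, 1.6]
opening: 0.652
grasp_force: 0.0
```

Call:
send_rows(deltas=[[[0, 0, 0], [0, 0, 0], 0.1], [[0, 0, 0], [0, 0, 0], 0.1]])

```text
time: 12.78
position: [0.6092, 0.1508, 0.1104]
eef_rot: [-3.137, 0.148, -0.003]
force: [0.0, 1.1, -0.3]
opening: 0.45
grasp_force: 0.0
```

Run:
```python
from h import *
import cv2
st();wcam("w6")
im=cv2.imread("pics/w6.png");h=cv2.cvtColor(im,cv2.COLOR_BGR2HSV)
for z in(.106,):print(proj("wrist",[.607,.1513,z]).round(1),proj("wrist",[.6,.1513,z]).round(1))
m=(h[:,:,1]>60)&(h[:,:,0]<24)&(h[:,:,2]>60)
for r in range(200,330,8):
    x=np.where(m[r,200:360])[0]+200;print(r,(x.min(),x.max()) if len(x) else None,"V",h[r,216:350:6,2].tolist())
```

```text
t 12.78 p [0.6092 0.1508 0.1104] yawy -95.42 z [ 0.002  0.001 -1.   ] F [ 0.03  1.07 -0.34] op 0.45 g 0.0
[[283.5 295. ]] [[284.8 307.1]]
200 (np.int64(257), np.int64(309)) V [165, 159, 164, 163, 162, 162, 166, 109, 127, 126, 122, 120, 116, 109, 104, 93, 90, 162, 175, 176, 182, 182, 183]
208 (np.int64(251), np.int64(315)) V [161, 163, 165, 164, 168, 164, 132, 134, 138, 134, 132, 132, 130, 132, 135, 108, 101, 109, 171, 186, 185, 181, 182]
216 (np.int64(247), np.int64(319)) V [163, 162, 160, 162, 164, 145, 133, 145, 139, 84, 82, 86, 87, 88, 115, 139, 104, 80, 128, 140, 178, 183, 179]
224 (np.int64(246), np.int64(320)) V [162, 161, 161, 163, 160, 131, 130, 125, 119, 80, 83, 89, 90, 88, 79, 77, 80, 76, 114, 115, 117, 119, 120]
232 (np.int64(246), np.int64(319)) V [158, 162, 162, 161, 162, 142, 137, 136, 104, 81, 83, 85, 89, 90, 84, 76, 87, 82, 111, 111, 108, 111, 114]
240 (np.int64(249), np.int64(317)) V [164, 163, 162, 164, 163, 163, 133, 140, 84, 74, 71, 76, 77, 75, 73, 76, 71, 88, 109, 109, 112, 114, 115]
248 (np.int64(254), np.int64(312)) V [166, 168, 168, 166, 161, 160, 142, 135, 12
[... 704 characters left out ...]
95, 114, 120, 122, 118, 110, 118, 117, 164, 43, 13, 38, 63, 51, 22]
296 (np.int64(259), np.int64(308)) V [15, 25, 83, 21, 12, 109, 155, 110, 101, 119, 143, 105, 111, 118, 113, 110, 164, 96, 9, 21, 85, 23, 18]
304 (np.int64(259), np.int64(308)) V [26, 20, 17, 17, 6, 156, 163, 109, 101, 104, 98, 110, 119, 116, 111, 113, 164, 160, 13, 18, 12, 15, 23]
312 None V [13, 21, 15, 21, 7, 166, 166, 162, 162, 166, 167, 164, 166, 165, 165, 167, 166, 167, 9, 15, 16, 11, 14]
320 None V [17, 15, 13, 19, 47, 170, 164, 168, 164, 162, 164, 165, 167, 169, 163, 162, 163, 166, 43, 20, 17, 15, 17]
328 None V [16, 17, 11, 16, 129, 167, 166, 166, 166, 171, 164, 168, 165, 169, 167, 171, 165, 167, 127, 25, 15, 15, 12]
```

Legs are at columns 259–308 and the jaws' middle is at about 283, so they're centred. I'll close and lift.

Call:
send_rows(deltas=[[[0, 0, 0], [0, 0, 0.2], 0.2], [[0, 0, 0], [0, 0, 0], 0.4], [[0, 0, 0], [0, 0, 0], 0.6], [[0, 0, 0], [0, 0, 0], 1], [[0, 0, 0], [0, 0, 0], 1]], force=35)

```text
time: 13.45
position: [0.6085, 0.1504, 0.107]
eef_rot: [-3.138, 0.149, -0.0]
force: [-0.9, -1.5, 3.2]
opening: 0.298
grasp_force: 35.0
```

Call:
send_rows(deltas=[[[0, 0, 0], [0, 0, 0], 1], [[0, 0, 0], [0, 0, -0.5], 1], [[0, 0, 0], [0, 0, -1.0], 1], [[0, 0, 0], [0, 0, -1.5], 1], [[0, 0, 0], [0, 0, 0], 1]])

```text
time: 14.08
position: [0.6093, 0.1507, 0.1386]
eef_rot: [-3.137, 0.149, -0.004]
force: [-0.3, -0.4, -2.3]
opening: 0.296
grasp_force: 34.7
```

Run:
```python
from h import *
import cv2
from bench import get_image
st()
for n,(u0,u1,v0,v1) in (("scene",(254,276,206,222)),("side",(232,258,238,262))):
    a=cv2.imread(f"pics/{n}4.png");b=get_image(n)["color"];cv2.imwrite(f"pics/{n}7.png",b)
    r=cv2.matchTemplate(b[v0-20:v1+8,u0-8:u1+8],a[v0:v1,u0:u1],cv2.TM_CCOEFF_NORMED)
    _,m,_,l=cv2.minMaxLoc(r);print(n,m,l[0]-8,l[1]-20)
    g=np.array([.605,.151,.01]);print("30mm lift:",proj(n,g+[0,0,.03])-proj(n,g))
st()
# tray: orange saturated pixels in side & scene, min-area rect of the top outline
for n,box in(("side",(295,340,165,225)),("scene",(305,395,245,300))):
    im=cv2.imread(f"pics/{n}0.png");u0,u1,v0,v1=box
    h=cv2.cvtColor(im[v0:v1,u0:u1],cv2.COLOR_BGR2HSV);m=((h[:,:,1]>110)&(h[:,:,0]<25)).astype(np.uint8)
    c=max(cv2.findContours(m,0,2)[0],key=cv2.contourArea);p=cv2.approxPolyDP(cv2.convexHull(c),2.5,True)[:,0]+[u0,v0]
    print(n,p.tolist(),[ray(n,q,.021).round(3)[:2].tolist() for q in p])
```

```text
t 14.07 p [0.6093 0.1507 0.1386] yawy -95.43 z [ 0.003  0.001 -1.   ] F [-0.25 -0.41 -2.26] op 0.296 g 34.67
scene 0.6232852935791016 3 3
30mm lift: [[-0.40690896 -6.74120145]]
side 0.8710765242576599 0 -4
30mm lift: [[-0.4349317  -6.11257641]]
t 14.18 p [0.6084 0.1506 0.137 ] yawy -95.42 z [ 0.  0. -1.] F [ 0.02 -0.09 -2.52] op 0.296 g 34.67
side [[313, 178], [329, 182], [323, 209], [305, 206]] [[0.465, -0.324], [0.394, -0.316], [0.383, -0.134], [0.454, -0.131]]
scene [[317, 267], [325, 254], [382, 267], [378, 290], [317, 275]] [[0.397, -0.148], [0.465, -0.148], [0.478, -0.326], [0.377, -0.34], [0.364, -0.161]]
```

The wrist carries the clip's weight (−2.5 N). Moving it up and over the tray.

```bash
python3 -c "
from h import *
plan([.428,-.235,.25],-90,step=4.6)"
```

```text
[[-0.0, -0.0, -0.54], [-1.43, 4.01, -1.13]]
[[-0.0, -0.0, -0.54], [-1.47, 4.0, -1.13]]
[[-0.0, -0.0, -0.54], [-1.51, 3.98, -1.13]]
[[-0.0, -0.0, -0.54], [-1.54, 3.97, -1.13]]
[[-0.0, -0.0, -0.54], [-1.58, 3.95, -1.13]]
[[-0.0, -0.0, -0.54], [-1.62, 3.94, -1.13]]
[[-0.0, -0.0, -0.54], [-1.66, 3.92, -1.13]]
[[-0.0, -0.0, -0.54], [-1.69, 3.91, -1.13]]
[[-0.0, -0.0, -0.54], [-1.73, 3.89, -1.13]]
[[-0.0, -0.0, -0.54], [-1.77, 3.87, -1.13]]
```

Call:
send_rows(deltas=[[[0, 0, 0], [-1.5, 0, -3.0], 1], [[0, 0, 0], [-1.5, 0, -4.5], 1], [[0, 0, -0.5], [-1.5, 2.5, -3.5], 1], [[0, 0, -0.5], [-1.6, 4.0, 0], 1], [[0, 0, -0.5], [-1.6, 4.0, 0], 1]])

```text
time: 14.8
position: [0.5221, 0.0517, 0.2467]
eef_rot: [-3.139, 0.107, -0.0]
force: [-0.0, -0.3, -2.5]
opening: 0.301
grasp_force: 35.3
```

Call:
send_rows(deltas=[[[0, 0, -0.5], [-1.6, 4.0, 0], 1], [[0, 0, -0.5], [-1.6, 4.0, 0], 1], [[0, 0, -0.5], [-1.6, 4.0, 0], 1], [[0, 0, -0.5], [-1.6, 4.0, 0], 1], [[0, 0, -0.5], [-1.6, 4.0, 0], 1]])

```text
time: 15.42
position: [0.4317, -0.1441, 0.2465]
eef_rot: [-3.141, 0.039, 0.0]
force: [0.6, 0.0, -1.7]
opening: 0.297
grasp_force: 35.3
```

Call:
send_rows(deltas=[[[0, 0, -0.5], [-0.9, 4.0, 0], 1], [[0, 0, -0.5], [0, 2.5, 0], 1], [[0, 0, 0], [0, 0, 0], 1], [[0, 0, 0], [0, 0, 0], 1], [[0, 0, 0], [0, 0, 0], 1]])

```text
time: 16.05
position: [0.4224, -0.2067, 0.2466]
eef_rot: [-3.141, 0.01, 0.001]
force: [0.1, -0.2, -2.3]
opening: 0.297
grasp_force: 35.5
```

Run:
```python
from h import *
import cv2
st();wcam("w8");st()
im=cv2.imread("pics/w8.png");h=cv2.cvtColor(im,cv2.COLOR_BGR2HSV)
print([proj("wrist",[x,y,.021]).round(0).tolist() for x in(.385,.470) for y in(-.33,-.14)])
m=((h[:,:,1]>110)&(h[:,:,0]<25)).astype(np.uint8)
cs=sorted(cv2.findContours(m,0,2)[0],key=cv2.contourArea)[-4:]
for c in cs:
    p=cv2.approxPolyDP(c,3,True)[:,0];print(cv2.contourArea(c),p.tolist()[:24])
    print([ray("wrist",q,.021).round(3)[:2].tolist() for q in p[:12]])
```

```text
t 16.05 p [ 0.4224 -0.2067  0.2466] yawy -90.35 z [-0.  0. -1.] F [ 0.14 -0.21 -2.26] op 0.297 g 35.48
t 16.1 p [ 0.4224 -0.2068  0.2467] yawy -90.35 z [-0.  0. -1.] F [ 0.35  0.01 -3.42] op 0.298 g 35.48
[[[381.0, 216.0]], [[230.0, 217.0]], [[388.0, 147.0]], [[225.0, 148.0]]]
1138.0 [[559, 16], [491, 176], [495, 182], [559, 38]]
[[0.6, -0.49], [0.436, -0.457], [0.428, -0.463], [0.581, -0.496]]
1619.5 [[254, 0], [237, 0], [237, 6], [228, 11], [200, 9], [201, 19], [214, 37], [223, 42], [238, 42], [253, 27]]
[[0.616, -0.179], [0.616, -0.162], [0.611, -0.161], [0.607, -0.152], [0.609, -0.124], [0.6, -0.124], [0.584, -0.136], [0.579, -0.145], [0.579, -0.161], [0.593, -0.177]]
2972.5 [[261, 252], [253, 276], [254, 309], [310, 309], [310, 274], [303, 253]]
[[0.337, -0.178], [0.301, -0.166], [0.249, -0.166], [0.248, -0.244], [0.304, -0.243], [0.335, -0.233]]
12610.5 [[389, 141], [230, 152], [237, 218], [246, 221], [247, 239], [252, 247], [287, 243], [311, 248], [318, 234], [318, 213], [386, 209]]
[[0.477, -0.33], [0.466, -0.145], [0.384, -0.149], [0.38, -0.16], [0.355, -0.16], [0.344, -0.166], [0.349, -0.212], [0.342, -0.243], [0.362, -0.252], [0.39, -0.251], [0.395, -0.335]]
```

Tray corners fit its size (185×82 mm against 190×85 mm), with its centre at (0.4305, −0.240) and yaw 3.4°. I'll lower the clip there.

Call:
send_rows(deltas=[[[0, 0, 0], [0.5, 0.9, 0], 1], [[0, 0, 0], [0.5, 0.9, 3.0], 1], [[0, 0, 0], [0, 0, 4.0], 1], [[0, 0, 0], [0, 0, 3.5], 1], [[0, 0, 0], [0, 0, 1.0], 1]])

```text
time: 16.73
position: [0.4312, -0.2249, 0.1301]
eef_rot: [-3.141, 0.011, 0.006]
force: [-0.8, 0.3, -2.0]
opening: 0.291
grasp_force: 35.7
```

Call:
send_rows(deltas=[[[0, 0, 0], [0, 0, 0], 1], [[0, 0, 0], [0, 0, 0], 1]])

```text
time: 16.98
position: [0.433, -0.2259, 0.1331]
eef_rot: [3.142, -0.011, 0.003]
force: [0.0, -0.1, -2.3]
opening: 0.299
grasp_force: 35.6
```

Run:
```python
from h import *
import cv2
wcam("w9");st()
im=cv2.imread("pics/w9.png");h=cv2.cvtColor(im,cv2.COLOR_BGR2HSV)
q=proj("wrist",[[.4755,-.225,.021],[.4715,-.225,.005],[.4606,-.225,.048],[.4606,-.225,.03],[.43,-.194,.04],[.43,-.256,.04]]).round(1);print("tray far wall top/inner floor; foot far edge top/bottom; foot sides",q.tolist())
c=int(q[0][0])
for r in range(int(q[0][1])-14,int(q[3][1])+40,2):print(r,h[r,c-4:c+5:4].tolist())
```

```text
t 17.02 p [ 0.433  -0.2259  0.133 ] yawy -90.42 z [ 0.002  0.    -1.   ] F [-0.34  0.13 -3.94] op 0.297 g 35.64
tray far wall top/inner floor; foot far edge top/bottom; foot sides [[281.6, 168.8], [281.6, 170.4], [281.7, 195.4], [281.7, 189.6], [242.5, 230.9], [321.5, 230.4]]
154 [[10, 5, 153], [10, 5, 149], [8, 7, 153]]
156 [[10, 5, 154], [8, 7, 151], [0, 5, 151]]
158 [[8, 7, 155], [10, 5, 152], [15, 7, 154]]
160 [[0, 5, 154], [10, 5, 154], [10, 5, 156]]
162 [[8, 6, 158], [10, 5, 157], [10, 5, 157]]
164 [[15, 6, 159], [170, 5, 159], [8, 6, 159]]
166 [[8, 6, 160], [8, 6, 159], [15, 6, 157]]
168 [[0, 6, 159], [12, 8, 155], [10, 5, 152]]
170 [[13, 29, 125], [12, 40, 115], [10, 51, 110]]
172 [[14, 157, 83], [13, 167, 84], [14, 175, 83]]
174 [[14, 170, 120], [14, 176, 123], [15, 168, 132]]
176 [[15, 164, 154], [15, 169, 151], [15, 170, 150]]
178 [[15, 167, 148], [15, 165, 148], [15, 172, 142]]
180 [[15, 177, 121], [15, 174, 136], [15, 178, 139]]
182 [[15, 179, 138], [15, 172, 147], [15, 176, 146]]
184 [[15, 174, 145], [15, 173, 143], [15, 175, 143]]
186 [[15, 171, 146], [15, 174, 144], [
[... 401 characters left out ...]
 [14, 154, 124], [14, 153, 122]]
204 [[14, 153, 125], [13, 150, 126], [14, 152, 124]]
206 [[15, 155, 125], [14, 153, 125], [14, 152, 124]]
208 [[14, 153, 125], [14, 156, 126], [14, 155, 125]]
210 [[14, 151, 127], [14, 156, 126], [14, 155, 125]]
212 [[14, 148, 129], [14, 153, 128], [14, 153, 128]]
214 [[15, 154, 119], [14, 151, 120], [14, 149, 120]]
216 [[17, 126, 87], [17, 119, 92], [17, 121, 93]]
218 [[17, 117, 85], [17, 123, 87], [17, 122, 88]]
220 [[18, 120, 83], [18, 119, 88], [17, 113, 90]]
222 [[17, 110, 86], [17, 117, 87], [17, 116, 88]]
224 [[18, 117, 83], [18, 114, 87], [17, 118, 91]]
226 [[17, 119, 86], [18, 111, 87], [19, 115, 89]]
228 [[18, 123, 83], [18, 120, 87], [18, 117, 89]]
```

Call:
send_rows(deltas=[[[0, 0, 0], [-0.1, 0, 1.2], 1], [[0, 0, 0], [0, 0, 0.5], 1], [[0, 0, 0], [0, 0, 0.2], 1], [[0, 0, 0], [0, 0, 0], 1]])

```text
time: 17.52
position: [0.431, -0.2258, 0.1127]
eef_rot: [3.142, -0.012, -0.001]
force: [0.7, 0.3, -2.1]
opening: 0.297
grasp_force: 35.6
```

Call:
send_rows(deltas=[[[0, 0, 0], [0, 0, 0.15], 1], [[0, 0, 0], [0, 0, 0], 1], [[0, 0, 0], [0, 0, 0], 1]])

```text
time: 17.9
position: [0.4315, -0.226, 0.1119]
eef_rot: [-3.141, 0.012, -0.001]
force: [-1.7, 1.2, 5.4]
opening: 0.297
grasp_force: 36.7
```

Contact comes at TCP z 0.112, which is the tray floor, as expected. Releasing.

Call:
send_rows(deltas=[[[0, 0, 0], [0, 0, -0.05], 0.4], [[0, 0, 0], [0, 0, 0], 0.3], [[0, 0, 0], [0, 0, 0], 0.1], [[0, 0, 0], [0, 0, 0], -0.2], [[0, 0, 0], [0, 0, 0], -0.2]])

```text
time: 18.52
position: [0.4312, -0.2257, 0.1118]
eef_rot: [-3.142, 0.012, -0.0]
force: [-0.9, -0.1, -0.6]
opening: 0.599
grasp_force: 0.0
```

Call:
send_rows(deltas=[[[0, 0, 0], [0, 0, -1], -0.2], [[0, 0, 0], [0, 0, -3], -0.2], [[0, 0, 0], [0, 0, -5], -0.2], [[0, 0, 0], [0, 0, -5], -0.2], [[0, 0, 0], [0, 0, 0], -0.2]])

```text
time: 19.15
position: [0.4327, -0.2268, 0.2555]
eef_rot: [-3.141, 0.013, -0.01]
force: [-0.3, 0.3, 0.1]
opening: 0.601
grasp_force: 0.0
```

Run:
```python
from h import *
import cv2
from bench import get_image
wcam("w10");st()
im=cv2.imread("pics/w10.png");h=cv2.cvtColor(im,cv2.COLOR_BGR2HSV)
P=lambda x,y,z:proj("wrist",[x,y,z])[0].round(1).tolist()
print("pred tray far/near outer",P(.473,-.226,.021),P(.388,-.226,.021),"foot far/top",P(.460,-.226,.023),"legs top far/near, sides",P(.4435,-.226,.111),P(.4195,-.226,.111),P(.43,-.213,.111),P(.43,-.239,.111))
c=int(P(.43,-.226,.111)[0])
print("col V",[(r,h[r,c].tolist()) for r in range(130,260,4)])
r=int(P(.43,-.226,.111)[1]);m=np.where((h[r,:,1]>60)&(h[r,:,0]>=16)&(h[r,:,0]<24))[0];print("row",r,m.min(),m.max())
for n in("scene","side"):
    a=cv2.imread(f"pics/{n}0.png");b=get_image(n)["color"];cv2.imwrite(f"pics/{n}10.png",b)
    for k,p,w in(("M",[.638,.008,.08],14),("R",[.607,-.15,.08],14),("figp",[.398,.02,.06],14),("figt",[.632,-.371,.06],12)):
        u,v=proj(n,p)[0].astype(int)
        t=cv2.matchTemplate(b[v-w-6:v+w+7,u-w-6:u+w+7],a[v-w:v+w+1,u-w:u+w+1],5);_,q,_,l=cv2.minMaxLoc(t);print(n,k,round(q,3),l[0]-6,l[1]-6)
    for k,p in(("cliptop",[.43,-.226,.111]),("clipfoot",[.43,-.226,.015]),("seat",[.4515,.25,.0577])):print(n,k,proj(n,p).round(1))
```

```text
t 19.2 p [ 0.4319 -0.226   0.2534] yawy -90.42 z [ 0.004  0.001 -1.   ] F [-0.03 -0.32 -0.64] op 0.6 g 0.0
pred tray far/near outer [281.8, 154.8] [282.4, 221.4] foot far/top [281.9, 165.8] legs top far/near, sides [282.1, 197.4] [282.3, 221.6] [268.6, 211.3] [295.8, 211.1]
col V [(130, [12, 8, 159]), (134, [170, 5, 146]), (138, [8, 7, 147]), (142, [0, 3, 146]), (146, [15, 7, 145]), (150, [8, 7, 151]), (154, [9, 21, 120]), (158, [15, 171, 139]), (162, [15, 181, 128]), (166, [14, 165, 88]), (170, [14, 153, 107]), (174, [14, 157, 117]), (178, [15, 160, 118]), (182, [17, 121, 80]), (186, [18, 121, 82]), (190, [165, 5, 109]), (194, [18, 123, 77]), (198, [18, 115, 120]), (202, [18, 105, 172]), (206, [18, 106, 169]), (210, [18, 110, 142]), (214, [18, 108, 165]), (218, [18, 112, 150]), (222, [16, 56, 127]), (226, [8, 6, 161]), (230, [10, 5, 161]), (234, [0, 3, 157]), (238, [8, 7, 154]), (242, [0, 5, 159]), (246, [10, 5, 158]), (250, [0, 3, 159]), (254, [0, 3, 161]), (258, [8, 6, 162])]
row 211 225 467
scene M 0.998 0 0
scene R 0.984 0 0
scene figp 0.999 0 0
scene figt 1.0 0 0
scene cliptop [[347.3 244. ]]
scene clipfoot [[345. 269.]]
scene seat [[216.9 218. ]]
side M 0.936 0 0
side R 0.996 0 0
side figp 0.998 0 0
side figt 0.998 0 0
side cliptop [[317.8 174.8]]
side clipfoot [[316.  194.1]]
side seat [[277.8 272.4]]
```

The clip stands upright in the tray: its edges match the prediction within 1–2 px. The other clips and both figures show zero shift. Handing in.

```bash
python3 -c "
from bench import ticket
print(ticket.close_job())"
```

```text
the job is handed in; nothing more can be done
None
```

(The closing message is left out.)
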